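# Lay the breakfast tray from the drying mat

### The arm

A 6-joint arm with a two-finger parallel gripper is mounted at the origin on the work surface. World frame = base frame: x ahead of the robot, y to its left, z up, the work surface at z = 0. Lengths are in m, angles in degrees, forces in N, time in s.
With the tool pointing down it reaches from about 0.275 to 0.75 m from the base axis. Payload 10.2 kg.
Tool frame: the origin (TCP) lies midway between the tips of the shut fingers; the grasp point (between the pads) lies 19 mm behind it (bot.tcp_to_grasp is the distance from the TCP to the grasp point, in m); z points along the fingers, y is the direction in which the jaws open and shut (so a half turn about z gives the same grasp; the last joint's range is limited). The gripper opens to 88 mm and grips with 3 to 60 N. Pads are 18 mm wide; open, the fingers measure 123 mm over their backs; the gripper's body (75 mm by 187 mm) begins 45 mm behind the grasp point.
Start: joints at [-84.878, 17.928, 85.812, -0, 76.261, -12.8], TCP at [0.162, -0.5, 0.239] pointing down, gripper open.
Joint ranges: [-168.41, 168.41], [-55.51, 124.54], [10.69, 146.95], [-70.63, 250.63], [1, 178], [-165.06, 165.06]. Speed limits (degrees/s): [136.94, 136.94, 172.46, 180, 180, 180].

### API

Orientations are given as a 3x3 rotation matrix whose columns are the frame's x, y, z axes.
In Python, from cell import bot gives the robot as it stands.
- The arm moves only by the tool servo_tool, never from a script. Its argument "increments" is text: rows parted by semicolons, each of 7 numbers parted by spaces: the opening, from 0 (shut) to 1 (fully open), then the shift along the tool's x, y, z in units of 30 cm (1.0 is 30 cm), then the turn, a rotation vector about the tool's x, y, z in units of pi rad (1.0 is pi rad). In form: hand dx dy dz rx ry rz; .... A call has 1 to 5 rows; each row shifts and turns the pose as measured when the row begins, along the tool's axes as they then stand; what a row does not reach is not made up. A row lasts 1/8 s, in which the tool goes at most 62.5 mm and 10.7 degrees, less where a joint would pass 70% of its speed; a pose out of reach is approached as far as the arm can. A call with a number of a shift or a turn outside -1 to 1 is refused whole. A call with a gripper value outside its range is refused whole. The fingers move at their own pace and stop on an object; the grip force is fixed at half the most. Time passes only in rows, so rows that do not move let the fingers close. It gives the time, the measured TCP pose, the force and the opening at its end, in the units of the state.
- bot.read_state(): the state, without advancing time (a new reading comes with each control period).
- bot.snapshot(name): name is "side" or "top"; returns the picture (400x640x3 uint8, red, green, blue); there is no depth.
- bot.camera_info(name): a dict with "camera_matrix" (3x3 intrinsics, pixels), "k1" (the pictures are not rectified: a ray, as slopes to the right and down, at radius r is drawn at 1 + k1 r^2 times it, then the intrinsics apply), "R" (3x3) and "t" (3): a world point X has camera coordinates R X + t. Camera axes: x right, y down, z forward; pixel columns grow to the right and rows downward; lengths in m; the calibration is good to about 2 mm. A picture is of the moment at which its call begins. camera_info takes no time and is no camera call.
- bot.close_job(): hands the job in, once; it reports no verdict.
The state is a dict: "time": time; "joint_pos": joint angles; "joint_velocities": joint speeds; "joint_efforts": joint torques, N m; "tool_pos": TCP position; "tool_rot": TCP orientation; "contact_force": force on the tool from outside, world axes, zero at the start; "wrist_torque": the same for the moment, N m; "opening": finger opening in m.
Only numpy, scipy, OpenCV 4.12 (cv2) and the standard library are available. Lean on these libraries where they do the work, as an engineer would, in place of code of your own. Each camera call takes 0.05 s, during which the arm holds its last target. There are 200 camera calls.

### The job

Lay the breakfast tray with the washed things from the drying mat: stand the pepper grinder straight behind the steel plate and the yellow-topped sugar tin straight behind the saucer, with the white-topped salt tin midway between those two, all three upright on the tray's floor in one straight row along the middle of the bare strip at the far rim (behind and straight are by the tray's own edges, far meaning away from the robot). Set the cup gently upright in the middle of the saucer. Leave tray, plate and saucer where they are, and do not disturb the red-topped chilli tin, the mortar or the jar.

Things in the scene. Friction and masses are not known exactly. Their poses are not given: they have to be found in the camera images.
- tray: pale blue plastic tray on the robot's left or right, 270 mm deep (x) by 340 mm wide (y) plus a 14 mm lip at each end; rim 18 mm high, walls and floor 5 mm thick; loose, 500 g. Origin: centre of underside; x to the far rim (behind = +x; within 7 degrees of the robot's forward), y left, z up. Bare strip of floor behind plate and saucer from x = 25 to 130 mm, its middle line at x = 75 mm
- plate: round steel plate in the front half of the tray, 130 mm diameter, 11 mm high, 45 mm in front of the tray's centre and about 90 mm to its left or right. Origin: centre of the underside, on the tray's floor; axes parallel to the tray's. Loose, stays where it is
- saucer: round white ceramic saucer in the tray, beside the plate at the other side of the front half, 120 mm diameter, rim 13 mm high; its flat middle, 70 mm across, lies 5 mm above its underside. Origin: centre of the underside, on the tray's floor; axes parallel to the tray's. Loose, stays where it is
- cup: short white ceramic cup without handle, thin blue band under the rim; 60 mm high, diameter 62 mm at the rim, 59 mm at 12 mm height, 44 mm at the foot, wall 4 mm, about 170 g; starts upright on the drying mat. Origin: centre of the underside, z up
- grinder: steel pepper grinder: straight barrel 46 mm diameter, 60 mm high, black collar, domed turning knob (45 mm diameter) from 64 to 93 mm, black nut on top, 98 mm high in all, about 260 g; starts upright on the drying mat; grip it by the barrel. Origin: centre of the underside, z up
- salt_tin: salt tin: round closed steel container with a white lid top (47 mm disc), 56 mm diameter, 58 mm high, about 160 g; the three tins differ only in lid colour. Origin: centre of the underside, z up. Starts on the drying mat
- sugar_tin: sugar tin: round closed steel container with a yellow lid top (47 mm disc), 56 mm diameter, 58 mm high, about 160 g; the three tins differ only in lid colour. Origin: centre of the underside, z up. Starts on the drying mat
- chilli_tin: chilli tin: round closed steel container with a red lid top (47 mm disc), 56 mm diameter, 58 mm high, about 160 g; the three tins differ only in lid colour. Origin: centre of the underside, z up. Stays on the drying mat: a dark grey ribbed mat, 280 x 320 x 5 mm, fixed, beside the tray, with the cup, grinder and three tins on it at least 95 mm apart between centres
- mortar: bystander: brass mortar 84 mm diameter, 75 mm high, its pestle leaning out to 126 mm height, on the counter at the far left. Origin: centre of the underside
- jar: bystander: amber glass pickle jar with an orange cap, 72 mm diameter, 100 mm high, on the counter beyond mat and tray. Origin: centre of the underside
There are look-alikes about, which are no part of the job. What is shaped like the cup but purple is not meant.

How it is judged (in metres and radians):
At the end, for the whole second after the job is handed in: Row upright on tray floor, 60-90 mm behind its centre line: grinder and sugar within 15 mm of straight behind plate and saucer, salt between, 68-115 mm from each (centres). Cup upright on saucer, within 12 mm of centre. Tray, plate, saucer moved under 20 mm. All at rest (x of grinder in the frame of tray between 0.06 and 0.09 m and z of grinder in the frame of tray between 0 and 0.01 m and x of sugar_tin in the frame of tray between 0.06 and 0.09 m and z of sugar_tin in the frame of tray between 0 and 0.01 m and x of salt_tin in the frame of tray between 0.06 and 0.09 m and z of salt_tin in the frame of tray between 0 and 0.01 m and y of grinder in the frame of plate between -0.015 and 0.015 m and y of sugar_tin in the frame of saucer between -0.015 and 0.015 m and horizontal distance between salt_tin and grinder between 0.068 and 0.115 m and horizontal distance between salt_tin and sugar_tin between 0.068 and 0.115 m and horizontal distance between cup and saucer below 0.012 m and z of cup in the frame of saucer between 0 and 0.01 m and angle between each of grinder, sugar_tin, salt_tin, cup's own z axis and vertical below 0.12 rad and linear speed of each of grinder, sugar_tin, salt_tin, cup below 0.02 m/s and distance of each of tray, plate, saucer from where it was at the start of the episode below 0.02 m); the robot touches nothing.
It fails at once if the chilli tin is shifted by more than 20 mm (distance of chilli_tin from where it was at the start of the episode above 0.02 m).
It fails at once if the mortar or the jar is shifted by more than 20 mm (distance of any of mortar, jar from where it was at the start of the episode above 0.02 m).
It fails at once if the cup, the grinder or a tin is tipped over (more than 45 degrees) (angle between any of grinder, sugar_tin, salt_tin, cup's own z axis and vertical above 0.785 rad).
It fails at once if the china cup is dropped or banged on its saucer (arrives faster than 0.35 m/s or pressed with over 40 N) (contact force between cup and saucer above 40 N or (horizontal distance between cup and saucer below 0.05 m and z of cup in the frame of saucer below 0.025 m and linear speed of cup above 0.35 m/s)).
It also fails if it takes over 109 s, if anything falls off the work surface, if the arm or the gripper's body presses on something with over 40 N, if the wrist force passes 120 N, or if a joint passes its speed limit or range.

## Working session

There is one attempt and no reset: what is moved stays moved. The work goes in short steps, Python scripts to look and compute and a tool call to move; the robot and the scene stay as the last step left them, time stands still between calls to the robot, and variables do not carry over. Pictures are saved under pics/ and viewed, about 12 in all and at most 16, crops included, and the job is handed in when it is done.

Besides the shell and the picture viewer there is one more tool, called as name(argument=value, ...), one argument or row to a line, values as JSON. servo_tool: Moves the arm, as the interface text tells. Its arguments: {"type":"object","properties":{"increments":{"type":"string"}},"required":["increments"]}

```bash
ls; mkdir -p pics; python3 - <<'E'
from cell import bot
import cv2,numpy as np
for n in("top","side"):
    cv2.imwrite(f"pics/{n}0.png",bot.snapshot(n)[:,:,::-1]); c=bot.camera_info(n); print(n,c)
s=bot.read_state(); print(s)
E
```

```text
pics
top {'camera_matrix': array([[518.53668528,   0.        , 324.9133585 ],
       [  0.        , 518.53668528, 199.00650801],
       [  0.        ,   0.        ,   1.        ]]), 'k1': -0.11604181995218776, 'R': array([[ 3.23668570e-04, -9.99999936e-01, -1.51660820e-04],
       [-9.86946471e-01, -2.95018845e-04, -1.61048365e-01],
       [ 1.61048310e-01,  2.01807405e-04, -9.86946504e-01]]), 't': array([0.10729042, 0.57052671, 1.37362994])}
side {'camera_matrix': array([[383.16557887,   0.        , 324.30570112],
       [  0.        , 383.16557887, 189.60644382],
       [  0.        ,   0.        ,   1.        ]]), 'k1': -0.09065584931661858, 'R': array([[-0.97701067, -0.21306323, -0.00736324],
       [-0.10207743,  0.49784396, -0.86123841],
       [ 0.18716398, -0.84068749, -0.5081478 ]]), 't': array([0.56655334, 0.05627084, 0.98299767])}
{'time': 0.1, 'joint_pos': array([-8.48778218e+01,  1.79538470e+01,  8.58480790e+01,  9.26858275e-05,
        7.62617287e+01, -1.28003988e+01]), 'joint_velocities': array([-0.00969198, -0.08421503, -0.12504815,  0.06594404,  0.02055801,
        0.08883527]), 'joint_efforts': array([ 5.02894458e-03, -4.02808785e+01, -2.52642739e+01,  6.97543519e-02,
        3.42200871e-02, -6.31685884e-05]), 'tool_pos': array([ 0.16152353, -0.49930765,  0.23825002]), 'tool_rot': array([[ 9.51473349e-01,  3.07731143e-01, -9.76231822e-05],
       [ 3.07731059e-01, -9.51472738e-01,  1.10668572e-03],
       [ 2.47675865e-04, -1.08302365e-03, -9.99999383e-01]]), 'contact_force': array([0.67262887, 0.68496362, 0.72887162]), 'wrist_torque': array([-0.03975903, -0.07906123, -0.01245329]), 'opening': 0.08862000096882251}
```

View pics/top0.png

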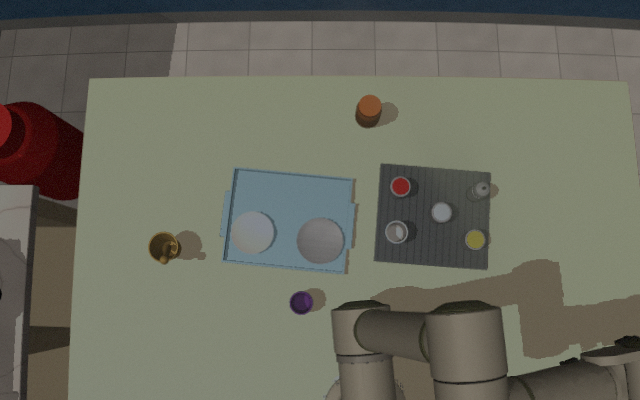

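View pics/side0.png

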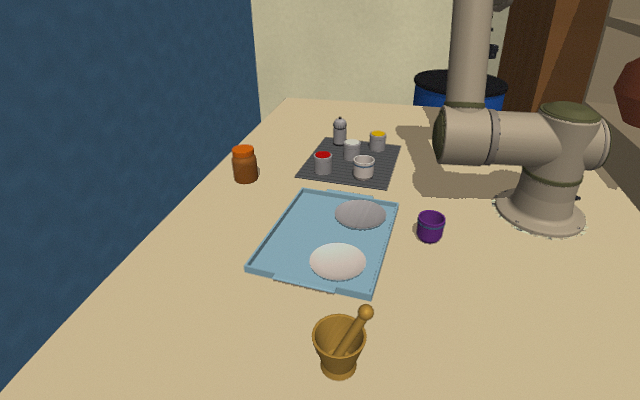

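Top view: the tray spans columns 222–355, with the saucer near (252,232) and the plate near (320,241). On the mat: cup (397,232), red (401,187), white (441,212), yellow (475,240), grinder (480,190). I'll enlarge crops of both.

```bash
cat > h.py <<'E'
import numpy as np,cv2
from cell import bot
from scipy.spatial.transform import Rotation
def ray(n,u,v):
    c=bot.camera_info(n);K=c["camera_matrix"]
    d=np.array([(u-K[0,2])/K[0,0],(v-K[1,2])/K[1,1]]);s=d.copy()
    for _ in range(20): s=d/(1+c["k1"]*(s@s))
    R=c["R"];return -R.T@c["t"],R.T@np.array([*s,1])
def pix(n,u,v,z):
    o,d=ray(n,u,v);return (o+d*(z-o[2])/d[2])
def proj(n,X):
    c=bot.camera_info(n);K=c["camera_matrix"];p=c["R"]@np.asarray(X,float)+c["t"];s=p[:2]/p[2]
    s=s*(1+c["k1"]*(s@s));return K[:2,:2]@s+K[:2,2]
def crop(n,name,x0,y0,x1,y1,k):
    im=bot.snapshot(n)[:,:,::-1];cv2.imwrite("pics/"+name,cv2.resize(im[y0:y1,x0:x1],None,fx=k,fy=k,interpolation=cv2.INTER_CUBIC))
E
python3 -c "
from h import *
crop('top','tray1.png',210,155,370,285,5)
crop('top','mat1.png',370,155,500,275,5)"
```

```text
(no output)
```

View pics/tray1.png

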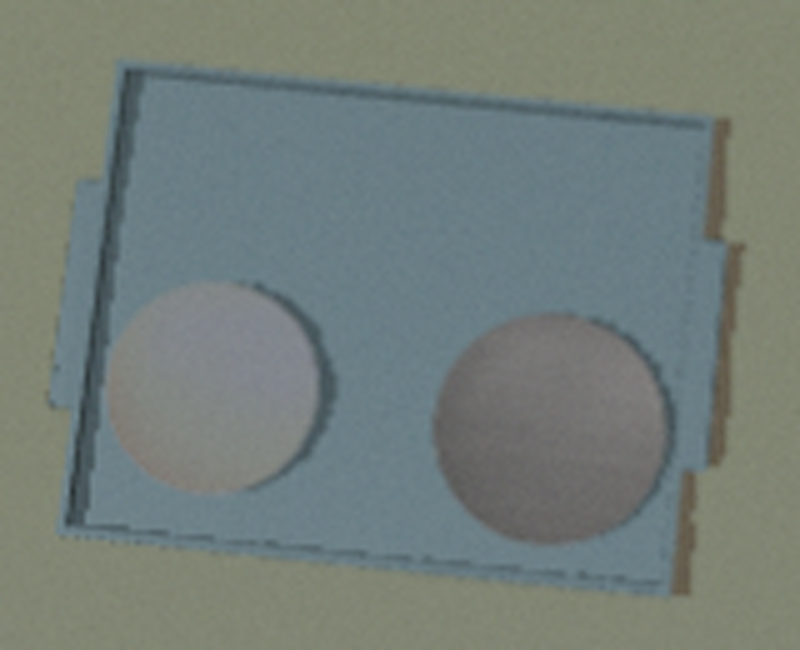

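View pics/mat1.png

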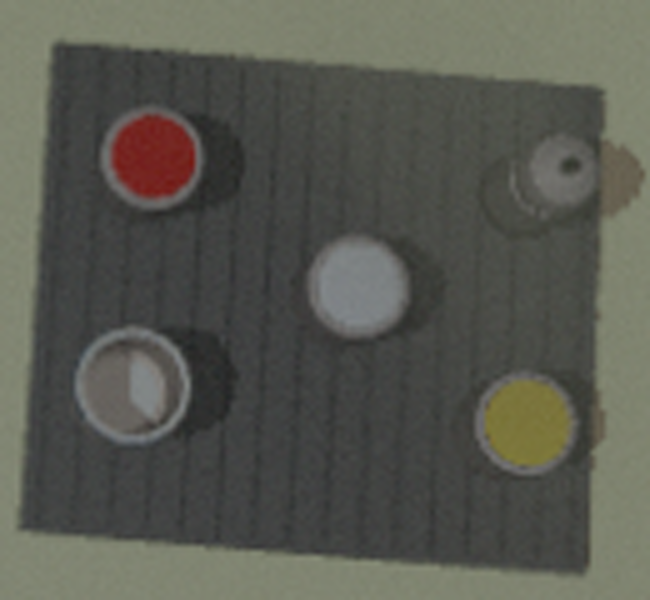

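```bash
cat > m.py <<'E'
from h import *
P=lambda x0,y0,cx,cy,z: pix('top',x0+cx/5-.4,y0+cy/5-.4,z)[:2]
T=lambda x,y,z=.018:P(210,155,x,y,z)
M=lambda x,y,z=.063:P(370,155,x,y,z)
FL,FR,NR,NL=T(120,62),T(717,118),T(672,597),T(60,535)
ctr=(FL+FR+NR+NL)/4; ex=(FL+FR-NL-NR)/2; ey=(FL+NL-FR-NR)/2
print('size',np.linalg.norm(ex),np.linalg.norm(ey)); ax=np.degrees(np.arctan2(ex[1],ex[0])); ay=np.degrees(np.arctan2(-ey[0],ey[1])); print('yaw',ax,ay)
a=np.radians((ax+ay)/2);R=np.array([[np.cos(a),-np.sin(a)],[np.sin(a),np.cos(a)]])
sau,pl=T(214,387),T(551,428,.016)
ts,tp=R.T@(sau-ctr),R.T@(pl-ctr)
print('tray',ctr,'saucer',sau,ts,'plate',pl,tp)
for n,y in(('grinder',tp[1]),('sugar',ts[1]),('salt',(tp[1]+ts[1])/2)): print('goal',n,ctr+R@[.075,y])
for n,p in dict(red=M(152,157),salt=M(358,287),sugar=M(526,422),cup=M(133,385,.065),gr=M(570,165,.103),gr2=M(564,171,.088)).items(): print(n,p)
E
python3 m.py
```

```text
size 0.26827385810714605 0.33899309641026804
yaw -5.6359685823114285 -5.538445966794507
tray [0.51718954 0.21053629] saucer [0.48236354 0.30847698] [-0.04419612  0.09408471] plate [0.46007759 0.12156816] [-0.04817862 -0.09410591]
goal grinder [0.58267101 0.10957541]
goal sugar [0.60099337 0.29687196]
goal salt [0.59183219 0.20322368]
red [ 0.60371264 -0.09701963]
salt [ 0.5321691  -0.20774787]
sugar [ 0.45846796 -0.29727441]
cup [ 0.47894547 -0.08369826]
gr [ 0.59217843 -0.31568676]
gr2 [ 0.59167603 -0.3169283 ]
```

servo_tool(
  increments="1 0 0 0 0 0 -0.053; 1 0 0 0 0 0 -0.053; 1 0 0 0 0 0 -0.053; 1 0 0 0 0 0 -0.053; 1 0 0 0 0 0 -0.053",
)

```text
time: 0.82
tool_pos: [0.1615, -0.499, 0.2375]
tool_rot: [[0.389, 0.921, -0.0], [0.921, -0.389, 0.003], [0.002, -0.001, -1.0]]
contact_force: [0.5, 0.6, -0.5]
opening: 0.0883
```

servo_tool(
  increments="1 0 0 0 0 0 -0.053; 1 0 0 0 0 0 -0.053; 1 0 0 0 0 0 0",
)

```text
time: 1.2
tool_pos: [0.1615, -0.4987, 0.237]
tool_rot: [[0.056, 0.998, -0.0], [0.998, -0.056, 0.004], [0.004, -0.001, -1.0]]
contact_force: [0.7, 0.3, 0.5]
opening: 0.0881
```

```bash
cat > p.py <<'E'
import sys
from h import *
# p.py x y [z]: remaining tool-frame shift in units of 0.3 m, and yaw error
s=bot.read_state();R=s["tool_rot"];t=[float(a) for a in sys.argv[1:]]
t+=list(s["tool_pos"][len(t):]);d=R.T@(np.array(t)-s["tool_pos"])/.3
g=-5.6
Rt=Rotation.from_euler('z',g,degrees=True).as_matrix()@np.array([[0,1,0],[1,0,0],[0,0,-1.]])
print('t',round(s["time"],2),'pos',s["tool_pos"].round(4),'open',round(s["opening"],4),'F',s["contact_force"].round(1))
print('units',d.round(3),'mm',(d*300).round(1),'rows>=',np.linalg.norm(d)*300/62.5,'rotvec/pi',(Rotation.from_matrix(R.T@Rt).as_rotvec()/np.pi).round(4))
E
python3 p.py .592 -.316
```

```text
t 1.2 pos [ 0.1615 -0.4987  0.237 ] open 0.0881 F [0.7 0.3 0.5]
units [0.689 1.399 0.002] mm [206.6 419.6   0.6] rows>= 7.482855549763946 rotvec/pi [-0.0002 -0.0013  0.0132]
```

servo_tool(
  increments="1 0.069 0.14 0 0 0 0.013; 1 0.069 0.14 0 0 0 0; 1 0.069 0.14 0 0 0 0; 1 0.069 0.14 0 0 0 0; 1 0.069 0.14 0 0 0 0",
)

```text
time: 1.82
tool_pos: [0.3846, -0.4154, 0.2369]
tool_rot: [[0.125, 0.992, -0.001], [0.992, -0.125, 0.004], [0.004, -0.001, -1.0]]
contact_force: [0.6, -0.6, 0.5]
opening: 0.0879
```

servo_tool(
  increments="1 0.069 0.14 0 0 0 0; 1 0.069 0.14 0 0 0 0; 1 0.069 0.14 0 0 0 0; 1 0.069 0.14 0 0 0 0; 1 0 0 0 0 0 0",
)

```text
time: 2.45
tool_pos: [0.5698, -0.3506, 0.2355]
tool_rot: [[0.142, 0.99, -0.002], [0.99, -0.142, 0.005], [0.005, -0.002, -1.0]]
contact_force: [-0.7, 0.4, 0.4]
opening: 0.0884
```

```bash
python3 p.py .592 -.316 .16
```

```text
t 2.45 pos [ 0.5698 -0.3506  0.2355] open 0.0884 F [-0.7  0.4  0.4]
units [0.124 0.057 0.252] mm [37.1 17.2 75.6] rows>= 1.3755547879186343 rotvec/pi [-0.0007 -0.0016 -0.0142]
```

servo_tool(
  increments="1 0.062 0.028 0.05 0 0 -0.014; 1 0.062 0.028 0.05 0 0 0; 1 0 0 0.05 0 0 0; 1 0 0 0 0 0 0",
)

```text
time: 2.95
tool_pos: [0.5902, -0.3133, 0.1864]
tool_rot: [[0.101, 0.995, -0.004], [0.995, -0.101, 0.007], [0.006, -0.005, -1.0]]
contact_force: [-0.3, -0.4, 0.5]
opening: 0.0881
```

```bash
python3 p.py .592 -.316 .044; python3 -c "
from h import *
crop('side','s1.png',270,60,430,180,5)"
```

```text
t 2.95 pos [ 0.5902 -0.3133  0.1864] open 0.0881 F [-0.3 -0.4  0.5]
units [-0.011  0.009  0.474] mm [ -3.4   2.7 142.3] rows>= 2.27821030960699 rotvec/pi [-0.0015 -0.002  -0.001 ]
```

View pics/s1.png

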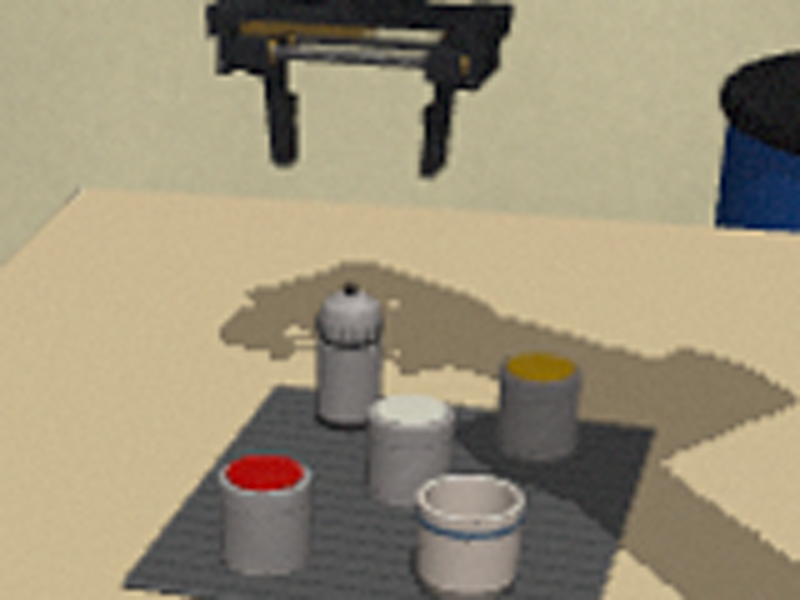

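The open fingers straddle the grinder (tips at crop columns 285 and 432, grinder at 350), so I'll go down.

servo_tool(
  increments="1 -0.011 0.009 0.09 0.002 0.002 0; 1 0 0 0.1 0 0 0; 1 0 0 0.1 0 0 0; 1 0 0 0.08 0 0 0; 1 0 0 0 0 0 0",
)

```text
time: 3.62
tool_pos: [0.5921, -0.3204, 0.0774]
tool_rot: [[0.106, 0.994, -0.003], [0.994, -0.106, 0.008], [0.007, -0.004, -1.0]]
contact_force: [-0.0, 0.6, 0.1]
opening: 0.0881
```

```bash
python3 p.py .592 -.316 .044
```

```text
t 3.62 pos [ 0.5921 -0.3204  0.0774] open 0.0881 F [-0.   0.6  0.1]
units [ 0.014 -0.001  0.111] mm [ 4.1 -0.4 33.4] rows>= 0.539057318330837 rotvec/pi [-0.0011 -0.0024 -0.0027]
```

servo_tool(
  increments="1 0.014 0 0.05 0 0 0; 1 0 0 0.05 0 0 0; 1 0 0 0.01 0 0 0; 1 0 0 0.01 0 0 0; 1 0 0 0.008 0 0 0",
)

```text
time: 4.25
tool_pos: [0.5936, -0.3171, 0.0401]
tool_rot: [[0.107, 0.994, 0.001], [0.994, -0.107, 0.004], [0.005, 0.001, -1.0]]
contact_force: [-0.7, 0.6, -0.0]
opening: 0.0882
```

```bash
python3 p.py .592 -.316 .044
```

```text
t 4.25 pos [ 0.5936 -0.3171  0.0401] open 0.0882 F [-0.7  0.6 -0. ]
units [ 0.003 -0.006 -0.013] mm [ 0.9 -1.7 -3.9] rows>= 0.06878262343461777 rotvec/pi [ 0.0003 -0.0015 -0.0029]
```

servo_tool(
  increments="1 0.003 -0.005 -0.013 0 0 0; 1 0 0 0 0 0 0; 0 0 0 0 0 0 0; 0 0 0 0 0 0 0; 0 0 0 0 0 0 0",
)

```text
time: 4.88
tool_pos: [0.5924, -0.3162, 0.0452]
tool_rot: [[0.107, 0.994, 0.003], [0.994, -0.107, 0.004], [0.004, 0.002, -1.0]]
contact_force: [-0.0, 0.2, -0.5]
opening: 0.0602
```

servo_tool(
  increments="0 0 0 0 0 0 0; 0 0 0 0 0 0 0; 0 0 0 0 0 0 0; 0 0 0 0 0 0 0",
)

```text
time: 5.38
tool_pos: [0.5932, -0.3164, 0.0457]
tool_rot: [[0.107, 0.994, 0.005], [0.994, -0.107, 0.002], [0.003, 0.005, -1.0]]
contact_force: [2.0, 0.6, 0.8]
opening: 0.0453
```

servo_tool(
  increments="0 0 0 -0.02 0 0 0; 0 0 0 -0.08 0 0 0; 0 0 0 -0.12 0 0 0; 0 0 0 -0.12 0 0 0; 0 0 0 -0.1 0 0 0",
)

```text
time: 6.0
tool_pos: [0.5894, -0.3153, 0.1762]
tool_rot: [[0.107, 0.994, -0.009], [0.994, -0.107, 0.011], [0.01, -0.01, -1.0]]
contact_force: [-0.1, -1.3, -3.5]
opening: 0.0452
```

```bash
python3 p.py .583 .110 .18;  python3 -c "
from h import *
crop('side','s2.png',270,40,430,180,4)"
```

```text
t 6.0 pos [ 0.5894 -0.3153  0.1762] open 0.0452 F [-0.1 -1.3 -3.5]
units [ 1.407 -0.173  0.003] mm [422.2 -51.8   1. ] rows>= 6.805619513087845 rotvec/pi [-0.0031 -0.0033 -0.003 ]
```

View pics/s2.png

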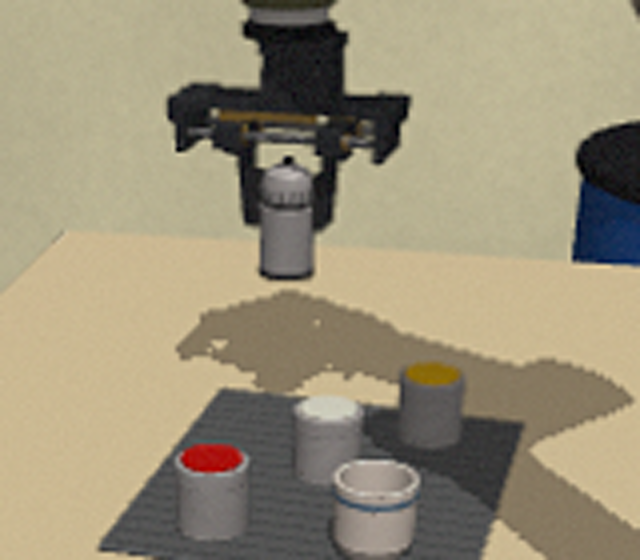

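The grinder hangs straight in the grip. Next, over to the tray.

servo_tool(
  increments="0 0.1 -0.017 0 -0.003 -0.003 -0.003; 0 0.14 -0.017 0 0 0 0; 0 0.14 -0.017 0 0 0 0; 0 0.14 -0.017 0 0 0 0; 0 0.14 -0.017 0 0 0 0",
)

```text
time: 6.68
tool_pos: [0.5817, -0.113, 0.1759]
tool_rot: [[0.102, 0.995, -0.002], [0.995, -0.102, -0.001], [-0.001, -0.002, -1.0]]
contact_force: [0.1, -0.3, -2.4]
opening: 0.0451
```

servo_tool(
  increments="0 0.14 -0.017 0 0 0 0; 0 0.14 -0.017 0 0 0 0; 0 0.14 -0.017 0 0 0 0; 0 0.1 -0.017 0 0 0 0; 0 0 0 0 0 0 0",
)

```text
time: 7.3
tool_pos: [0.5733, 0.0521, 0.1711]
tool_rot: [[0.099, 0.995, -0.012], [0.995, -0.099, 0.0], [-0.001, -0.012, -1.0]]
contact_force: [0.1, -0.6, -3.5]
opening: 0.0453
```

```bash
python3 p.py .583 .110 .046
```

```text
t 7.3 pos [0.5733 0.0521 0.1711] open 0.0453 F [ 0.1 -0.6 -3.5]
units [0.196 0.018 0.417] mm [ 58.7   5.4 125. ] rows>= 2.210502728528351 rotvec/pi [-0.0037  0.0003 -0.0004]
```

servo_tool(
  increments="0 0.1 0.01 0 -0.004 0 0; 0 0.1 0.01 0.05 0 0 0; 0 0 0 0.1 0 0 0; 0 0 0 0.08 0 0 0; 0 0 0 0 0 0 0",
)

```text
time: 7.92
tool_pos: [0.5844, 0.1088, 0.0971]
tool_rot: [[0.102, 0.995, -0.004], [0.995, -0.102, -0.003], [-0.003, -0.004, -1.0]]
contact_force: [0.1, -0.5, -2.6]
opening: 0.0451
```

```bash
python3 p.py .583 .110 .046
```

```text
t 7.92 pos [0.5844 0.1088 0.0971] open 0.0451 F [ 0.1 -0.5 -2.6]
units [ 0.004 -0.005  0.17 ] mm [ 1.2 -1.4 51.1] rows>= 0.8182042490143334 rotvec/pi [-0.0012  0.0011 -0.0013]
```

servo_tool(
  increments="0 0.003 -0.005 0.08 -0.001 0.001 0; 0 0 0 0.05 0 0 0; 0 0 0 0.01 0 0 0; 0 0 0 0 0 0 0; 0 0 0 0 0 0 0",
)

```text
time: 8.55
tool_pos: [0.5855, 0.1077, 0.058]
tool_rot: [[0.104, 0.995, 0.005], [0.995, -0.104, -0.001], [-0.0, 0.005, -1.0]]
contact_force: [0.1, -0.1, -2.3]
opening: 0.0449
```

```bash
python3 p.py .583 .110 .046
```

```text
t 8.55 pos [0.5855 0.1077 0.058 ] open 0.0449 F [ 0.1 -0.1 -2.3]
units [ 0.007 -0.009  0.04 ] mm [ 2.  -2.7 11.9] rows>= 0.19872900944289051 rotvec/pi [ 0.0017  0.0001 -0.0019]
```

servo_tool(
  increments="0 0.006 -0.009 0.015 0.002 0 0; 0 0 0 0.015 0 0 0; 0 0 0 0.005 0 0 0; 0 0 0 0.005 0 0 0; 0 0 0 0 0 0 0",
)

```text
time: 9.18
tool_pos: [0.5832, 0.1101, 0.0459]
tool_rot: [[0.103, 0.995, -0.0], [0.995, -0.103, -0.0], [-0.0, -0.0, -1.0]]
contact_force: [-0.3, 0.8, -3.6]
opening: 0.0449
```

```bash
python3 p.py .583 .110 .046
```

```text
t 9.18 pos [0.5832 0.1101 0.0459] open 0.0449 F [-0.3  0.8 -3.6]
units [-0.    -0.001 -0.   ] mm [-0.1 -0.2 -0.1] rows>= 0.0032090792438245748 rotvec/pi [-0.      0.0001 -0.0018]
```

servo_tool(
  increments="0 0 0 0.004 0 0 0; 0 0 0 0.003 0 0 0; 0 0 0 0 0 0 0",
)

```text
time: 9.55
tool_pos: [0.5835, 0.1101, 0.0458]
tool_rot: [[0.103, 0.995, 0.001], [0.995, -0.103, -0.0], [-0.0, 0.001, -1.0]]
contact_force: [0.1, -0.4, -3.1]
opening: 0.0453
```

servo_tool(
  increments="0.7 0 0 0 0 0 0; 0.7 0 0 0 0 0 0; 0.7 0 0 0 0 0 0; 0.7 0 0 0 0 0 0",
)

```text
time: 10.05
tool_pos: [0.5843, 0.11, 0.0464]
tool_rot: [[0.103, 0.995, 0.003], [0.995, -0.103, -0.0], [0.0, 0.003, -1.0]]
contact_force: [-0.7, -0.5, 0.3]
opening: 0.0619
```

servo_tool(
  increments="1 0 -0.003 0 0 0 0; 1 0 0 -0.05 0 0 0; 1 0 0 -0.1 0 0 0; 1 0 0 -0.1 0 0 0; 1 0 0 -0.1 0 0 0",
)

```text
time: 10.68
tool_pos: [0.5824, 0.1101, 0.1557]
tool_rot: [[0.103, 0.995, 0.001], [0.995, -0.103, -0.0], [-0.0, 0.001, -1.0]]
contact_force: [0.0, -0.1, 0.2]
opening: 0.0881
```

servo_tool(
  increments="1 -0.14 0 -0.05 0 0 0; 1 -0.16 0 0 0 0 0; 1 -0.16 0 0 0 0 0; 1 -0.16 0 0 0 0 0; 1 -0.16 0 0 0 0 0",
)

```text
time: 11.3
tool_pos: [0.5595, -0.1266, 0.1805]
tool_rot: [[0.097, 0.995, 0.013], [0.995, -0.097, -0.002], [-0.001, 0.014, -1.0]]
contact_force: [0.6, -0.1, 0.6]
opening: 0.088
```

```bash
python3 p.py .532 -.208 .12
```

```text
t 11.3 pos [ 0.5595 -0.1266  0.1805] open 0.088 F [ 0.6 -0.1  0.6]
units [-0.279 -0.067  0.201] mm [-83.6 -20.2  60.3] rows>= 1.681129717331683 rotvec/pi [0.0043 0.0004 0.0001]
```

servo_tool(
  increments="1 -0.12 -0.03 0 0.004 0 0; 1 -0.12 -0.03 0.02 0 0 0; 1 -0.02 0 0.08 0 0 0; 1 0 0 0.05 0 0 0; 1 0 0 0 0 0 0",
)

```text
time: 11.92
tool_pos: [0.5331, -0.2084, 0.1397]
tool_rot: [[0.102, 0.995, 0.006], [0.995, -0.102, -0.005], [-0.004, 0.007, -1.0]]
contact_force: [0.0, 0.3, -0.3]
opening: 0.088
```

```bash
python3 p.py .532 -.208 .028
```

```text
t 11.93 pos [ 0.5331 -0.2084  0.1397] open 0.088 F [ 0.   0.3 -0.3]
units [ 0.003 -0.006  0.372] mm [  0.8  -1.9 111.7] rows>= 1.7869602255457204 rotvec/pi [ 0.0021  0.0013 -0.0013]
```

servo_tool(
  increments="1 0.002 -0.006 0.1 0.002 0.001 0; 1 0 0 0.12 0 0 0; 1 0 0 0.08 0 0 0; 1 0 0 0.02 0 0 0; 1 0 0 0 0 0 0",
)

```text
time: 12.55
tool_pos: [0.5355, -0.2066, 0.0472]
tool_rot: [[0.097, 0.995, 0.008], [0.995, -0.097, -0.006], [-0.005, 0.008, -1.0]]
contact_force: [0.6, 0.5, 0.8]
opening: 0.0881
```

```bash
python3 p.py .532 -.208 .028
```

```text
t 12.55 pos [ 0.5355 -0.2066  0.0472] open 0.0881 F [0.6 0.5 0.8]
units [-0.005 -0.012  0.064] mm [-1.6 -3.5 19.1] rows>= 0.31230549734533125 rotvec/pi [0.0027 0.0016 0.0001]
```

servo_tool(
  increments="1 -0.005 -0.011 0.035 0.002 0.001 0; 1 0 0 0.025 0 0 0; 1 0 0 0.005 0 0 0; 1 0 0 0 0 0 0; 0 0 0 0 0 0 0",
)

```text
time: 13.18
tool_pos: [0.5331, -0.2085, 0.0288]
tool_rot: [[0.097, 0.995, 0.005], [0.995, -0.097, -0.004], [-0.003, 0.005, -1.0]]
contact_force: [-0.3, -0.9, -1.0]
opening: 0.0803
```

servo_tool(
  increments="0 0 0 0 0 0 0; 0 0 0 0 0 0 0; 0 0 0 0 0 0 0; 0 0 0 0 0 0 0; 0 0 0 0 0 0 0",
)

```text
time: 13.8
tool_pos: [0.5334, -0.2086, 0.0292]
tool_rot: [[0.097, 0.995, 0.006], [0.995, -0.097, -0.004], [-0.004, 0.006, -1.0]]
contact_force: [0.6, -0.3, -0.5]
opening: 0.0553
```

servo_tool(
  increments="0 0 0 -0.03 0.002 0 0; 0 0 0 -0.1 0 0 0; 0 0 0 -0.13 0 0 0; 0 0 0 -0.13 0 0 0; 0 0 0 -0.12 0 0 0",
)

```text
time: 14.42
tool_pos: [0.5317, -0.2071, 0.1853]
tool_rot: [[0.097, 0.995, -0.009], [0.995, -0.097, 0.001], [-0.0, -0.009, -1.0]]
contact_force: [-0.2, 0.1, -1.9]
opening: 0.0552
```

```bash
python3 p.py .592 .203 .18
```

```text
t 14.43 pos [ 0.5317 -0.2071  0.1853] open 0.0552 F [-0.2  0.1 -1.9]
units [1.38  0.067 0.017] mm [414.   20.1   5. ] rows>= 6.632059520155237 rotvec/pi [-0.0029  0.0001  0.0001]
```

servo_tool(
  increments="0 0.12 0.007 0 -0.003 0 0; 0 0.16 0.007 0 0 0 0; 0 0.16 0.007 0 0 0 0; 0 0.16 0.007 0 0 0 0; 0 0.16 0.007 0 0 0 0",
)

```text
time: 15.05
tool_pos: [0.5653, 0.0221, 0.1903]
tool_rot: [[0.103, 0.995, 0.005], [0.995, -0.103, -0.004], [-0.004, 0.005, -1.0]]
contact_force: [0.8, -1.1, -1.9]
opening: 0.0554
```

servo_tool(
  increments="0 0.16 0.007 0 0 0 0; 0 0.16 0.007 0 0 0 0; 0 0.16 0.007 0 0 0 0; 0 0.1 0.007 0 0 0 0; 0 0 0 0 0 0 0",
)

```text
time: 15.68
tool_pos: [0.5902, 0.203, 0.1913]
tool_rot: [[0.099, 0.995, 0.003], [0.995, -0.099, -0.005], [-0.005, 0.003, -1.0]]
contact_force: [0.3, -0.0, -2.6]
opening: 0.055
```

```bash
python3 p.py .592 .203 .1
```

```text
t 15.68 pos [0.5902 0.203  0.1913] open 0.055 F [ 0.3 -0.  -2.6]
units [0.002 0.005 0.304] mm [ 0.6  1.4 91.3] rows>= 1.4615796059191195 rotvec/pi [ 0.0011  0.0015 -0.0005]
```

Right above it. Descend.

servo_tool(
  increments="0 0.002 0.004 0.1 0.001 0.001 0; 0 0 0 0.12 0 0 0; 0 0 0 0.12 0 0 0; 0 0 0 0.1 0 0 0; 0 0 0 0 0 0 0",
)

```text
time: 16.3
tool_pos: [0.5915, 0.1978, 0.0579]
tool_rot: [[0.103, 0.995, -0.0], [0.995, -0.103, -0.004], [-0.004, 0.0, -1.0]]
contact_force: [0.4, 0.4, -0.2]
opening: 0.0551
```

```bash
python3 p.py .592 .203 .029
```

```text
t 16.3 pos [0.5915 0.1978 0.0579] open 0.0551 F [ 0.4  0.4 -0.2]
units [ 0.018 -0.     0.096] mm [ 5.3 -0.  28.9] rows>= 0.4695477867466198 rotvec/pi [ 0.      0.0011 -0.0016]
```

servo_tool(
  increments="0 0.018 0 0.05 0 0.001 0; 0 0 0 0.02 0 0 0; 0 0 0 0.015 0 0 0; 0 0 0 0.005 0 0 0; 0 0 0 0 0 0 0",
)

```text
time: 16.92
tool_pos: [0.594, 0.2028, 0.0332]
tool_rot: [[0.103, 0.995, 0.006], [0.995, -0.103, 0.0], [0.001, 0.006, -1.0]]
contact_force: [-0.6, -0.6, -2.0]
opening: 0.0552
```

```bash
python3 p.py .592 .203 .029
```

```text
t 16.93 pos [0.594  0.2028 0.0332] open 0.0552 F [-0.6 -0.6 -2. ]
units [-0.    -0.007  0.014] mm [-0.  -2.   4.2] rows>= 0.07430895775338342 rotvec/pi [ 0.0018 -0.0003 -0.0018]
```

servo_tool(
  increments="0 0 -0.005 0.009 0.002 0 0; 0 0 0 0.006 0 0 0; 0 0 0 0.003 0 0 0; 0 0 0 0 0 0 0; 0 0 0 0 0 0 0",
)

```text
time: 17.55
tool_pos: [0.5927, 0.2033, 0.0293]
tool_rot: [[0.103, 0.995, 0.0], [0.995, -0.103, 0.001], [0.001, 0.0, -1.0]]
contact_force: [-0.2, -0.5, -1.7]
opening: 0.0556
```

servo_tool(
  increments="0.85 0 0 0 0 0 0; 0.85 0 0 0 0 0 0; 0.85 0 0 0 0 0 0; 0.85 0 0 0 0 0 0; 0.85 0 0 0 0 0 0",
)

```text
time: 18.18
tool_pos: [0.5932, 0.2033, 0.0296]
tool_rot: [[0.103, 0.995, 0.002], [0.995, -0.103, 0.002], [0.002, 0.001, -1.0]]
contact_force: [-0.1, -0.1, 0.1]
opening: 0.075
```

servo_tool(
  increments="1 0 0 -0.05 0 0 0; 1 0 0 -0.1 0 0 0; 1 0 0 -0.13 0 0 0; 1 0 0 -0.13 0 0 0; 1 -0.1 0 -0.1 0 0 0",
)

```text
time: 18.8
tool_pos: [0.5891, 0.1739, 0.1895]
tool_rot: [[0.101, 0.995, 0.001], [0.995, -0.101, 0.002], [0.002, 0.0, -1.0]]
contact_force: [-0.2, -0.9, -0.2]
opening: 0.088
```

servo_tool(
  increments="1 -0.16 -0.027 0 0 0 0; 1 -0.16 -0.027 0 0 0 0; 1 -0.16 -0.027 0 0 0 0; 1 -0.16 -0.027 0 0 0 0; 1 -0.16 -0.027 0 0 0 0",
)

```text
time: 19.42
tool_pos: [0.5241, -0.0665, 0.1978]
tool_rot: [[0.098, 0.995, 0.014], [0.995, -0.098, 0.0], [0.001, 0.014, -1.0]]
contact_force: [0.8, -0.4, 0.6]
opening: 0.0878
```

servo_tool(
  increments="1 -0.16 -0.027 0 0 0 0; 1 -0.16 -0.027 0 0 0 0; 1 -0.16 -0.027 0 0 0 0; 1 -0.16 -0.027 0 0 0 0; 1 -0.1 -0.027 0 0 0 0",
)

```text
time: 20.05
tool_pos: [0.4592, -0.2916, 0.2034]
tool_rot: [[0.099, 0.995, 0.021], [0.995, -0.099, -0.005], [-0.003, 0.021, -1.0]]
contact_force: [0.3, 0.0, -0.3]
opening: 0.0882
```

```bash
python3 p.py .4585 -.297 .12
```

```text
t 20.05 pos [ 0.4592 -0.2916  0.2034] open 0.0882 F [ 0.3  0.  -0.3]
units [-0.017 -0.006  0.278] mm [-5.2 -1.9 83.4] rows>= 1.3374407466869986 rotvec/pi [ 0.0067  0.0008 -0.0004]
```

servo_tool(
  increments="1 0 0 0.06 0.007 0.001 0; 1 0 0 0.1 0 0 0; 1 0 0 0.12 0 0 0; 1 0 0 0.06 0 0 0; 1 0 0 0 0 0 0",
)

```text
time: 20.68
tool_pos: [0.4599, -0.2892, 0.0989]
tool_rot: [[0.099, 0.995, -0.003], [0.995, -0.099, 0.001], [0.001, -0.003, -1.0]]
contact_force: [0.5, -0.1, 0.3]
opening: 0.0882
```

```bash
python3 p.py .4585 -.297 .028
```

```text
t 20.68 pos [ 0.4599 -0.2892  0.0989] open 0.0882 F [ 0.5 -0.1  0.3]
units [-0.026 -0.002  0.236] mm [-7.9 -0.5 70.9] rows>= 1.1409446315164622 rotvec/pi [-0.0009 -0.0003 -0.0004]
```

servo_tool(
  increments="1 -0.026 -0.002 0.03 -0.001 0 0; 1 0 0 0.1 0 0 0; 1 0 0 0.06 0 0 0; 1 0 0 0.02 0 0 0; 1 0 0 0 0 0 0",
)

```text
time: 21.3
tool_pos: [0.4604, -0.2985, 0.0367]
tool_rot: [[0.098, 0.995, 0.005], [0.995, -0.098, -0.004], [-0.003, 0.005, -1.0]]
contact_force: [-0.7, 0.5, 1.2]
opening: 0.0883
```

```bash
python3 p.py .4585 -.297 .029
```

```text
t 21.3 pos [ 0.4604 -0.2985  0.0367] open 0.0883 F [-0.7  0.5  1.2]
units [ 0.004 -0.007  0.026] mm [ 1.3 -2.1  7.7] rows>= 0.12905364372733874 rotvec/pi [ 0.0016  0.001  -0.    ]
```

servo_tool(
  increments="1 0.004 -0.006 0.016 0.001 0.001 0; 1 0 0 0.009 0 0 0; 1 0 0 0 0 0 0; 0 0 0 0 0 0 0; 0 0 0 0 0 0 0",
)

```text
time: 21.92
tool_pos: [0.4594, -0.2977, 0.0306]
tool_rot: [[0.097, 0.995, 0.004], [0.995, -0.097, -0.002], [-0.002, 0.004, -1.0]]
contact_force: [0.3, 0.5, 0.6]
opening: 0.0706
```

servo_tool(
  increments="0 0 0 0 0 0 0; 0 0 0 0 0 0 0; 0 0 0 0 0 0 0; 0 0 0 0 0 0 0; 0 0 0 0 0 0 0",
)

```text
time: 22.55
tool_pos: [0.4595, -0.2978, 0.0307]
tool_rot: [[0.097, 0.995, 0.004], [0.995, -0.097, -0.002], [-0.002, 0.005, -1.0]]
contact_force: [-0.1, -0.0, 0.5]
opening: 0.0556
```

servo_tool(
  increments="0 0 0 -0.03 0.001 0 0; 0 0 0 -0.1 0 0 0; 0 0 0 -0.13 0 0 0; 0 0 0 -0.13 0 0 0; 0 0 0 -0.13 0 0 0",
)

```text
time: 23.18
tool_pos: [0.4581, -0.2963, 0.1905]
tool_rot: [[0.098, 0.995, -0.004], [0.995, -0.098, 0.002], [0.002, -0.004, -1.0]]
contact_force: [0.2, -0.9, -0.9]
opening: 0.055
```

```bash
python3 p.py .601 .297 .2
```

```text
t 23.18 pos [ 0.4581 -0.2963  0.1905] open 0.055 F [ 0.2 -0.9 -0.9]
units [ 2.015  0.281 -0.029] mm [604.4  84.3  -8.7] rows>= 9.765636481187569 rotvec/pi [-0.0014 -0.0006 -0.    ]
```

servo_tool(
  increments="0 0.1 0.022 -0.02 -0.001 0 0; 0 0.16 0.022 0 0 0 0; 0 0.16 0.022 0 0 0 0; 0 0.16 0.022 0 0 0 0; 0 0.16 0.022 0 0 0 0",
)

```text
time: 23.8
tool_pos: [0.5141, -0.0756, 0.2025]
tool_rot: [[0.103, 0.995, 0.005], [0.995, -0.103, -0.004], [-0.003, 0.005, -1.0]]
contact_force: [0.1, -0.4, -2.1]
opening: 0.0555
```

servo_tool(
  increments="0 0.16 0.022 0 0 0 0; 0 0.16 0.022 0 0 0 0; 0 0.16 0.022 0 0 0 0; 0 0.16 0.022 0 0 0 0; 0 0.16 0.022 0 0 0 0",
)

```text
time: 24.42
tool_pos: [0.5719, 0.168, 0.2048]
tool_rot: [[0.104, 0.995, 0.006], [0.995, -0.104, -0.005], [-0.004, 0.007, -1.0]]
contact_force: [1.3, -0.6, -0.3]
opening: 0.0553
```

servo_tool(
  increments="0 0.16 0.022 0 0 0 0; 0 0.16 0.022 0 0 0 0; 0 0.12 0.022 0 0 0 0; 0 0 0 0 0 0 0; 0 0 0 0 0 0 0",
)

```text
time: 25.05
tool_pos: [0.6045, 0.3041, 0.2057]
tool_rot: [[0.1, 0.995, 0.006], [0.995, -0.1, -0.006], [-0.005, 0.006, -1.0]]
contact_force: [0.7, 0.2, -1.5]
opening: 0.0554
```

```bash
python3 p.py .601 .297 .1
```

```text
t 25.05 pos [0.6045 0.3041 0.2057] open 0.0554 F [ 0.7  0.2 -1.5]
units [-0.023 -0.011  0.352] mm [ -6.8  -3.4 105.7] rows>= 1.6951214092047753 rotvec/pi [ 0.0019  0.0016 -0.0008]
```

servo_tool(
  increments="0 -0.01 -0.01 0.1 0.002 0.001 0; 0 0 0 0.12 0 0 0; 0 0 0 0.12 0 0 0; 0 0 0 0.12 0 0 0; 0 0 0 0 0 0 0",
)

```text
time: 25.68
tool_pos: [0.6018, 0.2952, 0.0673]
tool_rot: [[0.106, 0.994, 0.002], [0.994, -0.106, -0.002], [-0.002, 0.002, -1.0]]
contact_force: [-0.6, 0.9, -0.5]
opening: 0.0554
```

```bash
python3 p.py .601 .297 .0307
```

```text
t 25.68 pos [0.6018 0.2952 0.0673] open 0.0554 F [-0.6  0.9 -0.5]
units [ 0.006 -0.004  0.122] mm [ 1.8 -1.1 36.6] rows>= 0.5870251231811369 rotvec/pi [ 0.0006  0.0006 -0.0028]
```

servo_tool(
  increments="0 0.006 -0.003 0.06 0 0 0; 0 0 0 0.035 0 0 0; 0 0 0 0.01 0 0 0; 0 0 0 0 0 0 0; 0 0 0 0 0 0 0",
)

```text
time: 26.3
tool_pos: [0.6034, 0.2969, 0.0389]
tool_rot: [[0.107, 0.994, 0.008], [0.994, -0.107, -0.0], [0.001, 0.008, -1.0]]
contact_force: [-0.0, -0.2, -1.1]
opening: 0.0553
```

```bash
python3 p.py .601 .297 .0307
```

```text
t 26.3 pos [0.6034 0.2969 0.0389] open 0.0553 F [-0.  -0.2 -1.1]
units [-0.001 -0.008  0.027] mm [-0.2 -2.4  8.2] rows>= 0.13712474999831545 rotvec/pi [ 0.0026 -0.0002 -0.0031]
```

servo_tool(
  increments="0 0 -0.007 0.015 0.002 0 0; 0 0 0 0.009 0 0 0; 0 0 0 0.005 0 0 0; 0 0 0 0.002 0 0 0; 0 0 0 0 0 0 0",
)

```text
time: 26.92
tool_pos: [0.6015, 0.2974, 0.0308]
tool_rot: [[0.107, 0.994, 0.003], [0.994, -0.107, 0.001], [0.001, 0.003, -1.0]]
contact_force: [0.6, 0.9, -1.3]
opening: 0.0553
```

servo_tool(
  increments="0.85 0 0 0 0 0 0; 0.85 0 0 0 0 0 0; 0.85 0 0 0 0 0 0; 0.85 0 0 0 0 0 0; 0.85 0 0 0 0 0 0",
)

```text
time: 27.55
tool_pos: [0.6018, 0.2975, 0.0307]
tool_rot: [[0.107, 0.994, 0.004], [0.994, -0.107, 0.001], [0.002, 0.004, -1.0]]
contact_force: [0.4, -0.1, -0.0]
opening: 0.0752
```

servo_tool(
  increments="1 0 0 -0.05 0 0 0; 1 0 0 -0.1 0 0 0; 1 0 0 -0.13 0 0 0; 1 0 0 -0.13 0 0 0; 1 -0.06 -0.027 -0.1 0 0 0",
)

```text
time: 28.18
tool_pos: [0.5906, 0.2804, 0.1904]
tool_rot: [[0.106, 0.994, 0.003], [0.994, -0.106, 0.001], [0.001, 0.003, -1.0]]
contact_force: [1.2, -0.7, 0.0]
opening: 0.0879
```

servo_tool(
  increments="1 -0.15 -0.03 0 0 0 0; 1 -0.15 -0.03 0 0 0 0; 1 -0.15 -0.03 0 0 0 0; 1 -0.15 -0.03 0 0 0 0; 1 -0.15 -0.03 0 0 0 0",
)

```text
time: 28.8
tool_pos: [0.5211, 0.0571, 0.1984]
tool_rot: [[0.102, 0.995, 0.017], [0.995, -0.102, 0.002], [0.004, 0.017, -1.0]]
contact_force: [-0.0, 0.2, -0.6]
opening: 0.088
```

servo_tool(
  increments="1 -0.15 -0.03 0 0 0 0; 1 -0.15 -0.03 0 0 0 0; 1 -0.15 -0.03 0 0 0 0; 1 -0.04 0 0 0 0 0; 1 0 0 0 0 0 0",
)

```text
time: 29.42
tool_pos: [0.4775, -0.0926, 0.2029]
tool_rot: [[0.106, 0.994, 0.025], [0.994, -0.106, -0.0], [0.002, 0.025, -1.0]]
contact_force: [-0.6, 1.3, -0.1]
opening: 0.088
```

```bash
python3 p.py .479 -.084 .09; python3 -c "
from h import *
crop('top','t2.png',210,130,450,290,3)"
```

```text
t 29.43 pos [ 0.4775 -0.0926  0.2029] open 0.088 F [-0.6  1.3 -0.1]
units [ 0.028 -0.007  0.376] mm [  8.5  -2.2 112.9] rows>= 1.8120065359693194 rotvec/pi [ 0.0079 -0.0007 -0.0027]
```

View pics/t2.png

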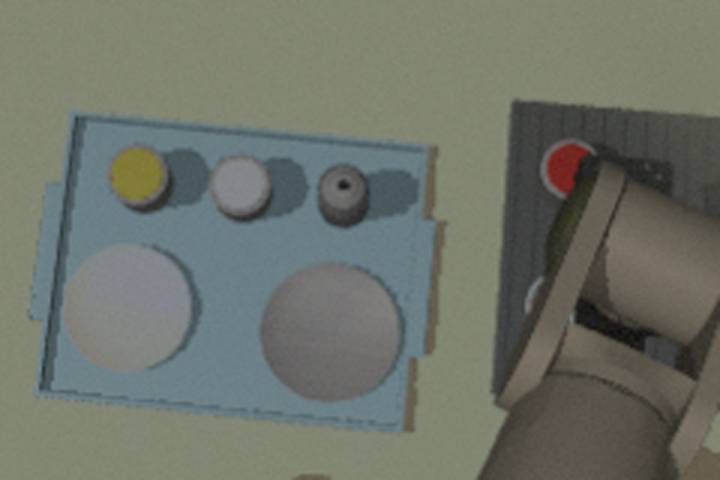

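All three stand upright in a row: sugar top at (138,176), salt top at (240,186), grinder nut at (344,184). Saucer and plate are undisturbed. Next, the cup.

servo_tool(
  increments="1 0 0 0.08 0.008 0 -0.003; 1 0 0 0.12 0 0 0; 1 0 0 0.12 0 0 0; 1 0 0 0.05 0 0 0; 1 0 0 0 0 0 0",
)

```text
time: 30.1
tool_pos: [0.4808, -0.0857, 0.0901]
tool_rot: [[0.087, 0.996, 0.002], [0.996, -0.087, 0.002], [0.002, 0.002, -1.0]]
contact_force: [-0.6, -1.0, 0.1]
opening: 0.0883
```

```bash
python3 p.py .479 -.084 .025; python3 - <<'E'
from h import *
for n,u,v,z in(('sugar',138,176,.063),('salt',240,186,.063),('gr',344,184,.103)): print(n,pix('top',210+u/3-.33,130+v/3-.33,z)[:2])
E
```

```text
t 30.1 pos [ 0.4808 -0.0857  0.0901] open 0.0883 F [-0.6 -1.   0.1]
units [ 0.005 -0.007  0.217] mm [ 1.4 -2.  65.1] rows>= 1.0425707719381896 rotvec/pi [ 0.0006 -0.0007  0.0034]
sugar [0.59711511 0.2958505 ]
salt [0.5879013  0.20309805]
gr [0.58259235 0.10898242]
```

servo_tool(
  increments="1 0.004 -0.006 0.06 0 0 0.003; 1 0 0 0.09 0 0 0; 1 0 0 0.04 0 0 0; 1 0 0 0.01 0 0 0; 1 0 0 0 0 0 0",
)

```text
time: 30.72
tool_pos: [0.4828, -0.0822, 0.033]
tool_rot: [[0.092, 0.996, 0.009], [0.996, -0.092, -0.001], [0.0, 0.009, -1.0]]
contact_force: [-0.2, -0.1, -0.2]
opening: 0.0882
```

```bash
python3 p.py .479 -.084 .025
```

```text
t 30.73 pos [ 0.4828 -0.0822  0.033 ] open 0.0882 F [-0.2 -0.1 -0.2]
units [-0.007 -0.012  0.026] mm [-2.1 -3.7  7.9] rows>= 0.14382368897059172 rotvec/pi [ 0.0028 -0.      0.0017]
```

servo_tool(
  increments="1 -0.006 -0.011 0.014 0.002 0 0.001; 1 0 0 0.009 0 0 0; 1 0 0 0 0 0 0; 0 0 0 0 0 0 0; 0 0 0 0 0 0 0",
)

```text
time: 31.35
tool_pos: [0.4798, -0.0842, 0.027]
tool_rot: [[0.096, 0.995, 0.004], [0.995, -0.096, -0.001], [-0.001, 0.005, -1.0]]
contact_force: [-0.1, -0.7, 0.0]
opening: 0.0707
```

servo_tool(
  increments="0 0 0 0 0 0 0; 0 0 0 0 0 0 0; 0 0 0 0 0 0 0; 0 0 0 0 0 0 0; 0 0 0 0 0 0 0",
)

```text
time: 31.98
tool_pos: [0.4801, -0.0843, 0.0272]
tool_rot: [[0.096, 0.995, 0.005], [0.995, -0.096, -0.001], [-0.001, 0.005, -1.0]]
contact_force: [0.6, -1.1, 0.7]
opening: 0.0601
```

```bash
python3 p.py .482 .308 .13
```

```text
t 31.98 pos [ 0.4801 -0.0843  0.0272] open 0.0601 F [ 0.6 -1.1  0.7]
units [ 1.302 -0.117 -0.345] mm [ 390.6  -35.2 -103.4] rows>= 6.4891362999138495 rotvec/pi [0.0017 0.0003 0.0005]
```

servo_tool(
  increments="0 0 0 -0.03 0.001 0 0; 0 0 0 -0.1 0 0 0; 0 0 0 -0.13 0 0 0; 0 0.04 0 -0.1 0 0 0; 0 0.12 -0.012 0 0 0 0",
)

```text
time: 32.6
tool_pos: [0.4805, -0.0362, 0.1402]
tool_rot: [[0.099, 0.995, 0.001], [0.995, -0.099, -0.0], [-0.0, 0.001, -1.0]]
contact_force: [0.9, 0.6, -2.6]
opening: 0.06
```

servo_tool(
  increments="0 0.15 -0.014 0 0 0 0; 0 0.15 -0.014 0 0 0 0; 0 0.15 -0.014 0 0 0 0; 0 0.15 -0.014 0 0 0 0; 0 0.15 -0.014 0 0 0 0",
)

```text
time: 33.22
tool_pos: [0.4812, 0.1961, 0.1433]
tool_rot: [[0.102, 0.995, 0.002], [0.995, -0.102, -0.001], [-0.001, 0.002, -1.0]]
contact_force: [1.2, 0.1, -1.9]
opening: 0.0598
```

servo_tool(
  increments="0 0.15 -0.014 0 0 0 0; 0 0.12 -0.014 0 0 0 0; 0 0.06 0 0 0 0 0; 0 0 0 0 0 0 0; 0 0 0 0 0 0 0",
)

```text
time: 33.85
tool_pos: [0.4817, 0.2994, 0.1444]
tool_rot: [[0.099, 0.995, 0.002], [0.995, -0.099, -0.002], [-0.002, 0.002, -1.0]]
contact_force: [0.1, 0.8, -0.4]
opening: 0.0601
```

```bash
python3 p.py .482 .308 .06
```

```text
t 33.85 pos [0.4817 0.2994 0.1444] open 0.0601 F [ 0.1  0.8 -0.4]
units [ 0.029 -0.002  0.281] mm [ 8.7 -0.7 84.4] rows>= 1.3582041055735066 rotvec/pi [ 0.0006  0.0006 -0.0004]
```

servo_tool(
  increments="0 0.029 -0.002 0.05 0 0 0; 0 0 0 0.1 0 0 0; 0 0 0 0.07 0 0 0; 0 0 0 0.03 0 0 0; 0 0 0 0 0 0 0",
)

```text
time: 34.48
tool_pos: [0.4824, 0.3058, 0.0647]
tool_rot: [[0.104, 0.995, -0.0], [0.995, -0.104, -0.003], [-0.003, 0.0, -1.0]]
contact_force: [0.1, -0.5, -0.8]
opening: 0.0601
```

```bash
python3 p.py .482 .308 .033
```

```text
t 34.48 pos [0.4824 0.3058 0.0647] open 0.0601 F [ 0.1 -0.5 -0.8]
units [ 0.008 -0.002  0.106] mm [ 2.3 -0.7 31.7] rows>= 0.50866754222791 rotvec/pi [ 0.      0.0009 -0.0019]
```

servo_tool(
  increments="0 0.007 -0.002 0.04 0 0.001 0; 0 0 0 0.03 0 0 0; 0 0 0 0.01 0 0 0; 0 0 0 0 0 0 0; 0 0 0 0 0 0 0",
)

```text
time: 35.1
tool_pos: [0.4829, 0.3083, 0.0405]
tool_rot: [[0.104, 0.995, 0.003], [0.995, -0.104, 0.002], [0.002, 0.003, -1.0]]
contact_force: [0.0, 0.0, -1.6]
opening: 0.06
```

```bash
python3 p.py .482 .308 .033
```

```text
t 35.1 pos [0.4829 0.3083 0.0405] open 0.06 F [ 0.   0.  -1.6]
units [-0.001 -0.003  0.025] mm [-0.4 -0.9  7.5] rows>= 0.12097849356863552 rotvec/pi [ 0.0008 -0.0006 -0.0019]
```

servo_tool(
  increments="0 0 -0.003 0.012 0 0 0; 0 0 0 0.008 0 0 0; 0 0 0 0.004 0 0 0; 0 0 0 0.003 0 0 0; 0 0 0 0 0 0 0",
)

```text
time: 35.72
tool_pos: [0.4821, 0.3085, 0.0323]
tool_rot: [[0.104, 0.995, 0.003], [0.995, -0.104, 0.002], [0.002, 0.003, -1.0]]
contact_force: [-0.3, 0.6, -2.6]
opening: 0.0601
```

servo_tool(
  increments="0 0 0 0.002 0 0 0; 0 0 0 0.002 0 0 0; 0 0 0 0 0 0 0",
)

```text
time: 36.1
tool_pos: [0.4823, 0.3087, 0.0323]
tool_rot: [[0.103, 0.995, 0.004], [0.995, -0.103, 0.002], [0.002, 0.004, -1.0]]
contact_force: [0.7, -0.4, -1.5]
opening: 0.0602
```

servo_tool(
  increments="0.9 0 0 0 0 0 0; 0.9 0 0 0 0 0 0; 0.9 0 0 0 0 0 0; 0.9 0 0 0 0 0 0; 0.9 0 0 0 0 0 0",
)

```text
time: 36.72
tool_pos: [0.4827, 0.3087, 0.0324]
tool_rot: [[0.104, 0.995, 0.005], [0.995, -0.104, 0.002], [0.003, 0.005, -1.0]]
contact_force: [-0.7, 0.4, -0.8]
opening: 0.079
```

servo_tool(
  increments="1 0 0 -0.04 0 0 0; 1 0 0 -0.1 0 0 0; 1 0 0 -0.12 0 0 0; 1 0 0 -0.12 0 0 0; 1 -0.1 0 -0.1 0 0 0",
)

```text
time: 37.35
tool_pos: [0.4781, 0.2788, 0.182]
tool_rot: [[0.102, 0.995, 0.004], [0.995, -0.102, 0.002], [0.002, 0.003, -1.0]]
contact_force: [0.5, 0.0, 0.2]
opening: 0.0879
```

servo_tool(
  increments="1 -0.15 0 0 0 0 0; 1 -0.15 0 0 0 0 0; 1 -0.15 0 0 0 0 0; 1 -0.15 0 0 0 0 0; 1 -0.15 0 0 0 0 0",
)

```text
time: 37.98
tool_pos: [0.4554, 0.0497, 0.1884]
tool_rot: [[0.098, 0.995, 0.015], [0.995, -0.098, 0.003], [0.005, 0.015, -1.0]]
contact_force: [1.1, 0.0, 0.1]
opening: 0.0882
```

servo_tool(
  increments="1 -0.15 0 0 0 0 0; 1 -0.15 0 0 0 0 0; 1 -0.15 0 0 0 0 0; 1 0 0 0 0 0 0; 1 0 0 0 0 0 0",
)

```text
time: 38.6
tool_pos: [0.4411, -0.0908, 0.192]
tool_rot: [[0.102, 0.995, 0.021], [0.995, -0.102, 0.001], [0.003, 0.021, -1.0]]
contact_force: [0.2, 0.5, 0.7]
opening: 0.0883
```

```bash
python3 -c "
from h import *
crop('top','t3.png',210,155,370,285,5)
crop('side','s3.png',220,110,420,310,3)"
```

```text
(no output)
```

View pics/t3.png

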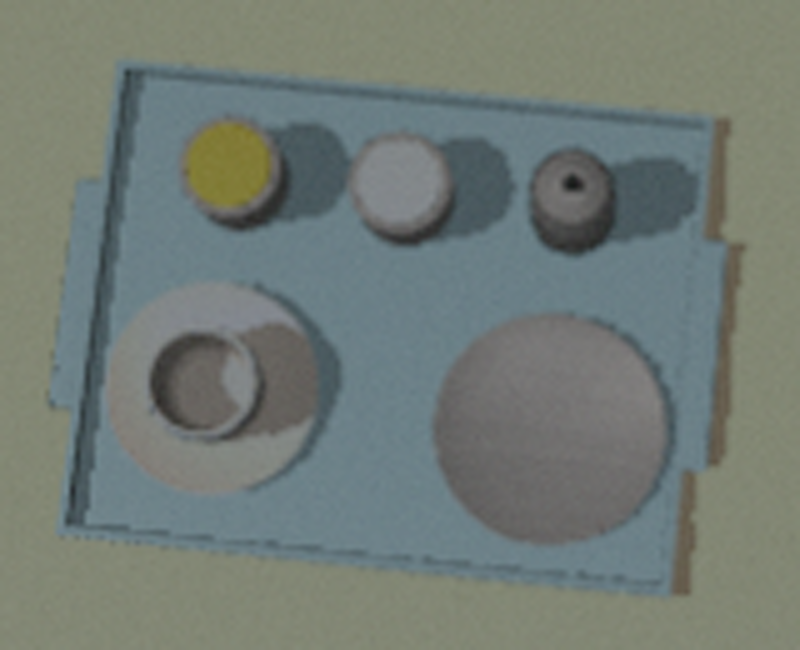

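View pics/s3.png

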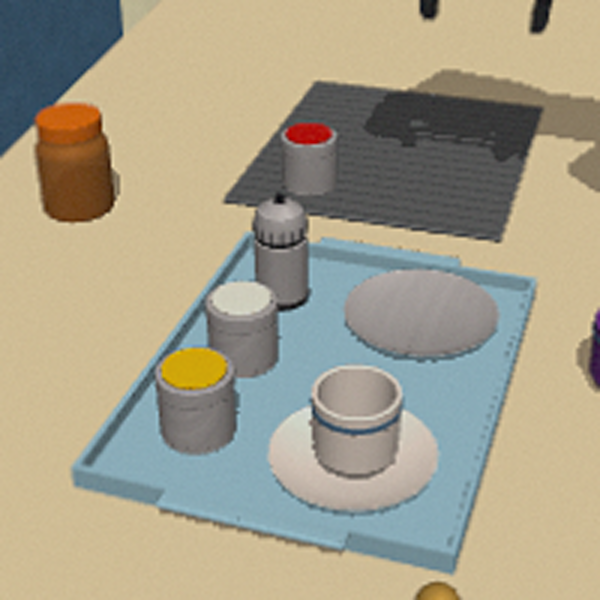

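Everything stands upright. In the top crop, the cup rim centre is at (206,385), sugar at (231,163), salt at (401,184) and the nut at (572,183). Tray, plate and saucer sit on the same pixels as before. I'll check the numbers and, if they pass, hand in.

```bash
cat >> m.py <<'E'
print('---')
L=lambda x,y,z:R.T@(T(x,y,z)-ctr)
g,s,w,c=L(572,183,.103),L(231,163,.063),L(401,184,.063),L(206,385,.070)
print('x',g[0],s[0],w[0],'dy',g[1]-tp[1],s[1]-ts[1],'dist',np.linalg.norm(g-w),np.linalg.norm(s-w),'cup',np.linalg.norm(c-ts))
if all(.065<q[0]<.085 for q in(g,s,w)) and max(abs(g[1]-tp[1]),abs(s[1]-ts[1]))<.011 and np.linalg.norm(c-ts)<.009:
    print(bot.close_job())
E
python3 m.py | sed -n '/---/,$p'
```

```text
---
x 0.07436918087797559 0.07439745402569284 0.07187415887827345 dy 0.00023317895090659013 -0.001371017141392511 dist 0.09311731143609868 0.09353658042323863 cup 0.005042357287589665
the job is handed in; nothing more can be done
None
```

The tray is laid and the job is handed in at about 39 s of the 109 s allowed. The grinder, salt tin and sugar tin stand in a row at the far rim, and the cup is on the saucer.

I checked positions in a last top picture, with calibration good to about 2 mm:

| Check | Measured | Allowed |
|---|---|---|
| Grinder behind the tray's centre line | 74 mm | 60–90 mm |
| Sugar tin behind the tray's centre line | 74 mm | 60–90 mm |
| Salt tin behind the tray's centre line | 72 mm | 60–90 mm |
| Grinder off straight behind the plate | 0.2 mm | 15 mm |
| Sugar tin off straight behind the saucer | 1.4 mm | 15 mm |
| Salt tin to grinder | 93 mm | 68–115 mm |
| Salt tin to sugar tin | 94 mm | 68–115 mm |
| Cup off the saucer's centre | 5 mm | 12 mm |

- **By eye:** All four things looked upright. Tray, plate and saucer were on the same pixels as at the start. The chilli tin and jar looked untouched in the side picture, though I did not measure them.
- **Not checked:** The mortar was almost out of the last pictures, but the arm never went near it.
- **Disagreement:** The arm's own release point for the cup was within about 1 mm of the saucer's centre, but the picture showed 5 mm. Both are within tolerance, so I did not move it again.

No check failed.

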